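# Feed a board disc with a sprung lever and hold a plunger gauge on it

## Robot

A 7-joint arm with a two-finger parallel gripper is mounted at the origin on the work surface. World frame = base frame: x ahead of the robot, y to its left, z up, the work surface at z = 0. Lengths are in m, angles in rad, forces in N, time in s.
With the tool pointing down it reaches from about 0.35 to 0.9 m from the base axis. Payload 8.1 kg.
Tool frame: the origin (TCP) lies at the very end of the fingers, on their centre line; the grasp point (between the pads) lies 19 mm behind it; z points along the fingers, y is the line along which they close (so a half turn about z gives the same grasp; the last joint's range is limited). The gripper opens to 92 mm and grips with 3 to 60 N. Pads are 19 mm wide; open, the fingers measure 130 mm over their backs; the gripper's body (75 mm by 190 mm) begins 47 mm behind the grasp point.
Start: joints at [-1.264, 0.434, 0.025, 1.573, -0.012, 1.134, -0.075], TCP at [0.249, 0.573, 0.227] pointing down, gripper open.
Joint ranges: [-2.62, 2.62], [-0.44, 2.09], [-1.27, 1.32], [0.08, 2.57], [-1.32, 4.46], [0.12, 2], [-2.74, 2.74]. Speed limits (rad/s): [2.22, 2.22, 3.01, 3.01, 3.14, 3.14, 3.14].

## Interface

Orientations are given as a rotation vector (axis times angle).
In Python, from cell import arm gives the robot as it stands.
- The arm moves only by the tool carry_out, never from a script. Its argument "commands" is a list of rows, each a list of 7 numbers: the opening, from 0 (shut) to 1 (fully open), then the shift along the tool's x, y, z each as a share of 0.025 m, from -1 to 1, then the turn, a rotation vector about the tool's x, y, z each as a share of 0.1 rad, from -1 to 1. A call has 1 to 8 rows; each row shifts and turns the commanded pose from where the row before left it, along the tool's axes as they then stand; what a row does not reach is not made up. A row lasts 1/10 s, in which the tool goes at most 50 mm and 8.59 degrees, less where a joint would pass 70% of its speed; a pose out of reach is approached as far as the arm can. A call with a number of a shift or a turn outside -1 to 1 is refused whole. A call with a gripper value outside its range is refused whole. The fingers move at their own pace and stop on an object; "squeeze" is the grip in N (left out, the last holds). Time passes only in rows, so rows that do not move let the fingers close. It gives the time, the measured TCP pose, the force, the opening and the grip force at its end, in the units of the state.
- arm.observe(): the state, without advancing time (a new reading comes with each control period).
- arm.get_image(name): name is "side" or "top"; returns a dict with "pixels" (384x512x3 uint8, red, green, blue), "range_z" (384x512 float32, m along the optical axis (not along the pixel's ray), 0 where there is no reading), "mtx" (3x3 intrinsics, pixels), "k1" (the pictures are not rectified: a ray, as slopes to the right and down, at radius r is drawn at 1 + k1 r^2 times it, then the intrinsics apply), "R" (3x3) and "t" (3): a world point X has camera coordinates R X + t. Camera axes: x right, y down, z forward; pixel columns grow to the right and rows downward; lengths in m; the calibration is good to about 2 mm. A picture is of the moment at which its call begins.
- arm.sign_off(): hands the job in; it is judged then, once.
The state is a dict: "clock": time; "joints": joint angles; "dq": joint speeds; "joint_efforts": joint torques, N m; "position": TCP position; "ee_rot": TCP orientation; "force": force on the tool from outside, world axes, zero at the start; "ft_torque": the same for the moment, N m; "width": opening from 0.0 (shut) to 1.0 (fully open); "gripper_force": force on a finger pad.
Only numpy, scipy, OpenCV 4.12 (cv2) and the standard library are available. Lean on these libraries where they do the work, as an engineer would, in place of code of your own. Each camera call takes 0.05 s, during which the arm holds its last target. There are 200 camera calls.

## Task

At the print shop's finishing table, pull the disc feeder's sprung lever once through its whole stroke towards the robot, so that one board disc comes out onto the open rest, and ease the lever slowly all the way back home under control, without letting it snap back. Then lift the plunger gauge out of its stand and hold it upright on that disc, its tip inside the printed ring, pressing lightly so that the plunger is pushed about half way in and nothing but the gripper and the disc touches the gauge. Finish while still holding it pressed there; leave the tape roll, the glue bottle and the die-cut offcut where they are.

Things in the scene. Friction and masses are not known exactly. Their poses are not given: they have to be found in the camera images.
- feeder: Grey fixed disc feeder, base plate 110 x 280 x 12 mm. Origin on the table under the centre of the magazine (stack of four discs, walls to z = 47 mm). Its y axis runs along the base (y = -128 to +152 mm). At -y is the open rest with rails and end stop 5 mm high; at +y (42 to 148 mm) a closed housing 45 mm high, lever on top. The pull drives a pusher in -y under the magazine, 80 mm at full stroke.
- lever (a joint): Angle of the feeder's horizontal lever (rad): 0 at home (knob away from the robot), 0.90 at the end stop (knob towards the robot); a full pull brings it to 0.86 or more. It turns about a vertical axis, anticlockwise seen from above. A spring returns it: about 2 N at the knob at home, 6 N at full stroke. Let go, it snaps back.
- lever_pivot (a point): Point on the lever's vertical hinge axis, 52 mm above the table, fixed to the feeder at x = 0, y = +90 mm of its frame; does not turn with the lever.
- knob (a point): Middle of the black upright cylindrical knob at the lever's end, 24 mm diameter, 42 mm tall (from 56 to 98 mm above the table; this point is at 77 mm), 120 mm from the hinge axis. It stands on the flat steel lever, whose top is 56 mm above the table. It moves with the lever.
- blank1: Lowest disc of the magazine, the one to be fed out: grey-beige board, 60 mm diameter, 6 mm thick, 15 g, loose. Origin at the centre of its underside, z up. On its upper face is a printed black ring, 20 mm inside diameter, centred. It lies 12 mm above the table in the magazine and on the rest alike.
- blank2: The next disc in the magazine, same as blank1, lying on it at the start; it stays in the magazine. Origin at the centre of its underside.
- rest (a point): Point on the floor of the feeder's open rest (12 mm above the table), where the centre of the fed disc comes to lie (within about 5 mm), 76 mm from the magazine's centre in the feeder's -y.
- gauge: Hand-held plunger gauge, about 170 to 280 g, loose, upright in its stand, origin then 26 mm above the table. Origin at the centre of the barrel's lower end, z up along its axis. From there: steel barrel 22 mm diameter to z = 34 mm, dark flange 44 mm diameter from 34 to 42 mm, aluminium grip 30 mm diameter from 42 to 112 mm (top). A thin plunger sticks out 14 mm below the origin.
- tip (a point): Lower end of the gauge's plunger (8 mm diameter, chamfered to 5 mm at the end), on the gauge's axis, 14 mm below the gauge's origin when out.
- plunger (a joint): How far the plunger is pushed into the gauge (m): 0 out, 0.010 fully in. Its spring gives about 1 N at the start, 3 N half way and 5 N fully in.
- stand: Fixed aluminium gauge stand, 70 x 70 mm, 54 mm high: a top plate with a 30 mm hole through which the gauge's barrel hangs, the flange resting on the plate. Lift the gauge straight up by at least 50 mm to clear it. Origin on the table under the hole.
- tape: Bystander: roll of brown tape, 90 mm diameter, 24 mm high, lying flat, loose. Origin at the centre of its underside. It and the stand can swap places.
- glue: Bystander: white glue bottle, 56 mm diameter, 130 mm high, standing. Origin at the centre of its underside.
- offcut: Bystander: die-cut board with six round holes, 150 x 210 x 4 mm, flat on the table. Origin at the centre of its underside.

How it is judged:
By the outcome, as a careful person would: the job done as asked, in the order asked, and still so for the second after the job is handed in, while the arm keeps its last pose, push and grip.
It also fails if it takes over 69 s, if anything falls off the work surface, if the arm or the gripper's body presses on something with over 40 N, if the wrist force passes 120 N, or if a joint passes its speed limit or range.

## Working session

There is one attempt and no reset: what is moved stays moved. The work goes in short steps, Python scripts to look and compute and a tool call to move; the robot and the scene stay as the last step left them, time stands still between calls to the robot, and variables do not carry over. Pictures are saved under pics/ and viewed, at most 10 in all, crops included, and the job is handed in when it is done.

Besides the shell and the picture viewer there is one more tool, called after "Request:" by a JSON object that holds its "method" and its "body". carry_out: Moves the arm, as the interface text tells. Shift numbers are shares of 0.025 m and turn numbers shares of 0.1 rad, none past 1 either way. Its arguments: {"type":"object","properties":{"commands":{"type":"array"},"squeeze":{"type":"number"}},"required":["commands"]}

```bash
ls; mkdir -p pics
cat > h.py <<'E'
import numpy as np,cv2
from cell import arm
def grab(n):
    im=arm.get_image(n); np.savez(f'{n}.npz',**{k:np.array(v) for k,v in im.items()}); return im
def rays(im,uv):
    uv=np.atleast_2d(np.array(uv,float)); K=np.array(im['mtx']); k1=float(im['k1'])
    d=(uv-K[:2,2])/[K[0,0],K[1,1]]; s=d.copy()
    for _ in range(20): s=d/(1+k1*(s**2).sum(1,keepdims=True))
    return s
def onplane(im,uv,z):
    s=rays(im,uv); R=np.array(im['R']);t=np.array(im['t']); C=-R.T@t
    D=np.c_[s,np.ones(len(s))]@R
    return C+D*((z-C[2])/D[:,2])[:,None]
def cloud(im):
    rz=np.array(im['range_z']); h,w=rz.shape; v,u=np.mgrid[:h,:w]
    s=rays(im,np.c_[u.ravel(),v.ravel()]); z=rz.ravel()
    P=(np.c_[s,np.ones(len(s))]*z[:,None]-np.array(im['t']))@np.array(im['R'])
    P[z==0]=np.nan
    return P.reshape(h,w,3)
E
python3 - <<'E'
from h import *
for n in('top','side'):
    im=grab(n); cv2.imwrite(f'pics/{n}0.png',im['pixels'][:,:,::-1]); R=np.array(im['R']);print(n,-R.T@im['t'],R[2])
    P=cloud(im)
print(arm.observe())
E
```

```text
pics
top [0.50510869 0.03612923 1.26253782] [ 0.07383663 -0.00272145 -0.99726664]
side [ 0.55260703 -0.74910709  0.79146735] [ 0.05413712  0.74209886 -0.66810063]
{'clock': 0.1, 'joints': array([-1.26361265,  0.43514261,  0.02498863,  1.5739934 , -0.01159567,
        1.13399736, -0.07511676]), 'dq': array([-0.00057614, -0.00108485,  0.00021369, -0.00359575, -0.00202755,
        0.00181416,  0.00208485]), 'joint_efforts': array([ 3.55427488e-03, -6.69124532e+01,  9.88243036e-01, -3.15145040e+01,
       -6.04786514e-02,  3.73188907e-02,  5.06971446e-05]), 'position': array([0.24888454, 0.57281552, 0.22603519]), 'ee_rot': array([-6.39312556e-01, -3.07570286e+00,  2.17994716e-03]), 'force': array([-0.08615558, -0.05851663, -0.21138449]), 'ft_torque': array([-0.05757883, -0.04243003,  0.00517148]), 'gripper_force': 0.0, 'width': 0.9975579414900547}
```

View pics/top0.png

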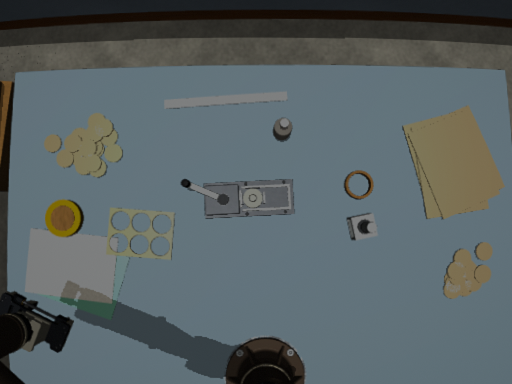

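View pics/side0.png

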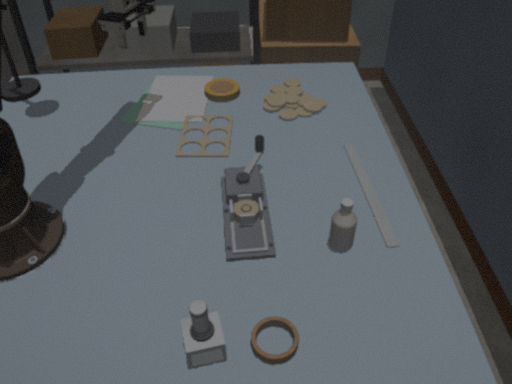

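The top view shows the feeder at about (252,198), the hinge at (223,200), the knob at (185,183), the gauge in its stand at (366,227), and the tape at (358,185). The side view shows the same layout, with the knob at (259,143) and the gauge top at (199,308). Next I'll measure these.

Run:
```python
from h import *
for n in('top','side'):
    im=dict(np.load(n+'.npz')); P=cloud(im); px=im['pixels'].astype(int)
    def rep(name,u0,u1,v0,v1,zl,zh,shape='c'):
        Q=P[v0:v1,u0:u1].reshape(-1,3); m=(Q[:,2]>zl)&(Q[:,2]<zh); Q=Q[m]
        if len(Q)<3: print(n,name,'few',len(Q));return
        c,r=cv2.minEnclosingCircle(Q[:,:2].astype(np.float32)); b=cv2.minAreaRect((Q[:,:2]*1000).astype(np.float32))
        print(n,name,len(Q),'mean',Q.mean(0).round(4),'circ',np.round(c,4),round(r,4),'rect',np.round(b[0],1),np.round(b[1],1),round(b[2],1))
    if n=='top':
        rep('knob',172,198,172,195,.08,.11)
        rep('housing',195,245,175,222,.037,.047)
        rep('base',190,300,170,225,.008,.05)
        rep('walls',236,275,180,215,.04,.055)
        rep('gaugetop',350,385,210,240,.125,.15)
        rep('stand',345,385,208,245,.046,.06)
        rep('flange',345,385,208,245,.063,.073)
        rep('tape',340,378,165,203,.015,.03)
        rep('glue',268,298,112,142,.1,.14)
        # printed ring / hinge
        print(P[190,120],P[300,250])
    else:
        rep('knob',248,270,130,155,.085,.11)
        rep('knoball',248,270,130,155,.062,.11)
        rep('gaugetop',185,215,295,330,.128,.15)
        rep('stand',175,230,300,365,.046,.058)
        rep('base',210,280,160,262,.008,.05)
        rep('glue',325,362,195,255,.1,.14)
im=dict(np.load('top.npz'))
a=im['pixels'][140:260,160:400,::-1]; a=cv2.resize(a,None,fx=3.3,fy=3.3,interpolation=cv2.INTER_CUBIC); cv2.imwrite('pics/c0.png',a)
```

```text
top knob 55 mean [0.602  0.2339 0.0963] circ [0.6022 0.2354] 0.0119 rect [602.  233.9] [20.1 21.5] 89.6
top housing 653 mean [0.5521 0.1231 0.0442] circ [0.5542 0.1263] 0.0693 rect [554.9 120.5] [ 90.2 123.1] 2.4
top base 2830 mean [0.5569 0.0398 0.0259] circ [0.5581 0.039 ] 0.1553 rect [572.3  38.9] [137.8 297.6] 2.5
top walls 199 mean [0.5563 0.0532 0.0455] circ [0.5549 0.0498] 0.0554 rect [556.   41.3] [85.7 88.9] 89.7
top gaugetop 88 mean [ 0.4681 -0.3022  0.1375] circ [ 0.4677 -0.3036] 0.0157 rect [ 468.1 -303.5] [27.5 26.1] 61.4
top stand 159 mean [ 0.4688 -0.2962  0.0577] circ [ 0.4686 -0.3022] 0.0481 rect [ 468.1 -303.3] [68.3 74.5] 10.4
top flange 104 mean [ 0.4682 -0.2952  0.0667] circ [ 0.4658 -0.3008] 0.0425 rect [ 466.2 -301.3] [66.1 66. ] 7.2
top tape 253 mean [ 0.5993 -0.3026  0.0233] circ [ 0.5988 -0.3014] 0.0458 rect [ 598.5 -301.2] [87.5 89.5] 68.0
top glue 96 mean [ 0.7689 -0.0582  0.1226] circ [ 0.7701 -0.0581] 0.016 rect [770.1 -58.7] [28.8 25.8] 31.6
[0.58731297 0.45823354 0.00120563] [0.23943389 0.04392587 0.00303532]
side knob 68 mean [0.6047 0.2284 0.0943] circ [0.6056 0.231 ] 0.0127 rect [604.5 231. ] [21.9 21. ] 86.3
side knoball 131 mean [0.6045 0.2267 0.0842] circ [0.6055 0.2306] 0.0131 rect [604.3 229.9] [24.2 21.2] 86.3
side gaugetop 253 mean [ 0.4707 -0.307   0.1362] circ [ 0.4697 -0.3053] 0.0161 rect [ 470.  -306.1] [29.8 29. ] 83.5
side stand 247 mean [ 0.4725 -0.3236  0.0549] circ [ 0.4699 -0.3042] 0.0493 rect [ 469.9 -304.1] [69.4 73.8] 11.2
side base 3843 mean [0.561  0.0222 0.0242] circ [0.5613 0.0444] 0.1492 rect [561.3  44. ] [110.1 284.1] 2.4
side glue 205 mean [ 0.7717 -0.0657  0.1186] circ [ 0.7723 -0.0617] 0.0149 rect [772.8 -61.9] [25.5 28.3] 40.7
```

View pics/c0.png

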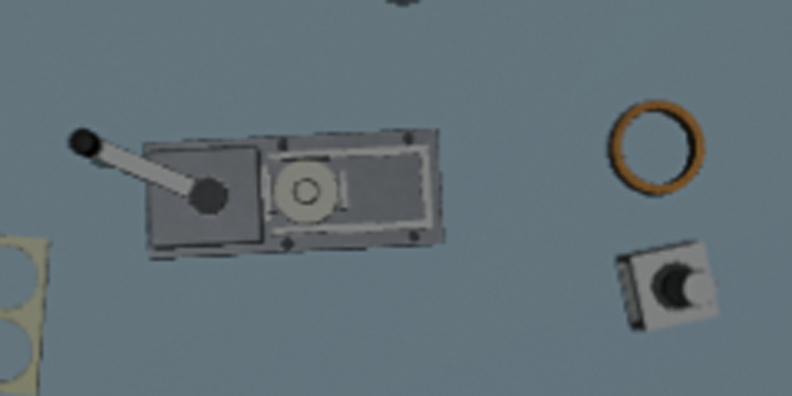

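The crop agrees: knob (82,143), hinge (208,196), ring (306,191). The base measures 110 x 284 mm at 2.4°, the hinge-to-knob distance is 120 mm, and the gauge top is at z = 138 mm, all matching the sizes given. I'll plan the approach to the knob now.

```bash
cat >> h.py <<'E'
from scipy.spatial.transform import Rotation as Ro
def plan(pos,psi_deg,n,op,upright=True):
    """rows from measured pose to goal: straight line, even turn, tool down with tool y at psi"""
    o=arm.observe(); p0=np.array(o['position']); R0=Ro.from_rotvec(o['ee_rot'])
    a=np.radians(psi_deg); c,s=np.cos(a),np.sin(a)
    R1=Ro.from_matrix(np.array([[-s,c,0],[c,s,0],[0,0,-1]]).T)
    w=(R0.inv()*R1).as_rotvec(); P=p0; R=R0
    for i in range(n):
        Rn=R0*Ro.from_rotvec(w*(i+1)/n); Pn=p0+(np.array(pos)-p0)*(i+1)/n
        print([op]+[round(float(x),2) for x in np.r_[R.inv().apply(Pn-P)/.025,(R.inv()*Rn).as_rotvec()/.1]]); P,R=Pn,Rn
def st():
    o=arm.observe(); y=Ro.from_rotvec(o['ee_rot']).as_matrix(); print('t',round(o['clock'],2),'p',o['position'].round(4),'psi',np.degrees(np.arctan2(y[1,1],y[0,1])).round(2),'zax',y[:,2].round(3),'F',o['force'].round(2),'w',round(o['width']*92,1),'gf',round(o['gripper_force'],1))
E
python3 - <<'E'
from h import *
im=dict(np.load('top.npz'))
for nm,uv,z in(('disc ring',(252.6,197.9),.036),('hinge',(223,199.4),.056),('knobtop',(185.3,183.3),.098),('gauge',(370.5,227.5),.138)): print(nm,onplane(im,uv,z).round(4))
st(); plan([.604,.233,.16],-23,16,1)
E
```

```text
disc ring [[0.5578 0.0334 0.036 ]]
hinge [[0.553 0.123 0.056]]
knobtop [[0.5994 0.2307 0.098 ]]
gauge [[ 0.4664 -0.3002  0.138 ]]
t 0.1 p [0.2489 0.5728 0.226 ] psi 66.52 zax [-0.    -0.001 -1.   ] F [-0.09 -0.06 -0.21] w 91.8 gf 0.0
[1, -1.15, -0.43, 0.17, -0.0, 0.0, 0.98]
[1, -1.19, -0.31, 0.17, -0.0, 0.0, 0.98]
[1, -1.21, -0.19, 0.17, -0.0, 0.0, 0.98]
[1, -1.23, -0.07, 0.17, -0.0, 0.0, 0.98]
[1, -1.23, 0.05, 0.17, -0.0, 0.0, 0.98]
[1, -1.22, 0.17, 0.17, -0.0, 0.0, 0.98]
[1, -1.2, 0.28, 0.17, -0.0, 0.0, 0.98]
[1, -1.16, 0.4, 0.17, -0.0, 0.0, 0.98]
[1, -1.12, 0.51, 0.17, -0.0, 0.0, 0.98]
[1, -1.06, 0.62, 0.17, -0.0, 0.0, 0.98]
[1, -1.0, 0.72, 0.17, -0.0, 0.0, 0.98]
[1, -0.92, 0.81, 0.17, -0.0, 0.0, 0.98]
[1, -0.84, 0.9, 0.17, -0.0, 0.0, 0.98]
[1, -0.75, 0.97, 0.17, -0.0, 0.0, 0.98]
[1, -0.65, 1.04, 0.17, -0.0, 0.0, 0.98]
[1, -0.55, 1.1, 0.17, -0.0, 0.0, 0.98]
```

Request:
{"method": "carry_out", "body": {"commands": [[1, -1, -0.4, 0.2, 0, 0, 1], [1, -1, -0.3, 0.2, 0, 0, 1], [1, -1, -0.2, 0.2, 0, 0, 1], [1, -1, -0.1, 0.2, 0, 0, 1], [1, -1, 0, 0.2, 0, 0, 1], [1, -1, 0.1, 0.2, 0, 0, 1], [1, -1, 0.2, 0.2, 0, 0, 1], [1, -1, 0.3, 0.2, 0, 0, 1]]}}

```text
clock: 0.9
position: [0.3914, 0.4239, 0.1862]
ee_rot: [-1.792, -2.581, 0.001]
force: [0.6, -0.7, 0.1]
width: 0.999
gripper_force: 0.0
```

```bash
python3 -c "
from h import *
st(); plan([.603,.233,.14],-23,14,1)"
```

```text
t 0.9 p [0.3914 0.4239 0.1862] psi 20.45 zax [-0. -0. -1.] F [ 0.59 -0.67  0.08] w 91.9 gf 0.0
[1, -0.72, 0.38, 0.13, -0.0, 0.0, 0.54]
[1, -0.7, 0.41, 0.13, -0.0, 0.0, 0.54]
[1, -0.68, 0.45, 0.13, -0.0, 0.0, 0.54]
[1, -0.65, 0.49, 0.13, -0.0, 0.0, 0.54]
[1, -0.62, 0.52, 0.13, -0.0, 0.0, 0.54]
[1, -0.6, 0.56, 0.13, -0.0, 0.0, 0.54]
[1, -0.56, 0.59, 0.13, -0.0, 0.0, 0.54]
[1, -0.53, 0.62, 0.13, -0.0, 0.0, 0.54]
[1, -0.5, 0.64, 0.13, -0.0, 0.0, 0.54]
[1, -0.46, 0.67, 0.13, -0.0, 0.0, 0.54]
[1, -0.43, 0.69, 0.13, -0.0, 0.0, 0.54]
[1, -0.39, 0.72, 0.13, -0.0, 0.0, 0.54]
[1, -0.35, 0.74, 0.13, -0.0, 0.0, 0.54]
[1, -0.31, 0.75, 0.13, -0.0, 0.0, 0.54]
```

Request:
{"method": "carry_out", "body": {"commands": [[1, -0.95, 0.5, 0.1, 0, 0, 0.8], [1, -0.9, 0.6, 0.1, 0, 0, 0.8], [1, -0.9, 0.7, 0.1, 0, 0, 0.8], [1, -0.8, 0.7, 0.1, 0, 0, 0.8], [1, -0.75, 0.8, 0.1, 0, 0, 0.8], [1, -0.7, 0.85, 0.1, 0, 0, 0.8], [1, -0.6, 0.9, 0.1, 0, 0, 0.8], [1, -0.55, 0.9, 0.1, 0, 0, 0.8]]}}

```text
clock: 1.7
position: [0.5556, 0.2804, 0.1665]
ee_rot: [2.512, 1.886, -0.0]
force: [-0.3, 0.4, -0.5]
width: 1.002
gripper_force: 0.0
```

Request:
{"method": "carry_out", "body": {"commands": [[1, 0, 0, 0, 0, 0, 0], [1, 0, 0, 0, 0, 0, 0]]}}

```text
clock: 1.9
position: [0.5548, 0.2808, 0.1664]
ee_rot: [2.51, 1.889, -0.001]
force: [-0.4, 1.6, 0.7]
width: 1.001
gripper_force: 0.0
```

```bash
python3 -c "
from h import *
st(); plan([.603,.233,.14],-23,4,1)"
```

```text
t 1.9 p [0.5548 0.2808 0.1664] psi -16.05 zax [-0. -0. -1.] F [-0.45  1.59  0.65] w 92.1 gf 0.0
[1, -0.33, 0.59, 0.26, -0.0, 0.0, 0.3]
[1, -0.31, 0.6, 0.26, -0.0, 0.0, 0.3]
[1, -0.29, 0.61, 0.26, -0.0, 0.0, 0.3]
[1, -0.27, 0.62, 0.26, -0.0, 0.0, 0.3]
```

Request:
{"method": "carry_out", "body": {"commands": [[1, -0.33, 0.6, 0.26, 0, 0, 0.3], [1, -0.31, 0.6, 0.26, 0, 0, 0.3], [1, -0.29, 0.6, 0.26, 0, 0, 0.3], [1, -0.27, 0.6, 0.26, 0, 0, 0.3], [1, 0, 0, 0.8, 0, 0, 0], [1, 0, 0, 0.8, 0, 0, 0], [1, 0, 0, 0.8, 0, 0, 0], [1, 0, 0, 0.5, 0, 0, 0]]}}

```text
clock: 2.7
position: [0.6016, 0.2328, 0.0663]
ee_rot: [2.619, 1.735, -0.003]
force: [0.0, -0.2, -0.1]
width: 1.0
gripper_force: 0.0
```

Request:
{"method": "carry_out", "body": {"commands": [[0.4, 0, 0, 0.1, 0, 0, 0], [0.4, 0, 0, 0, 0, 0, 0], [0.4, 0, 0, 0, 0, 0, 0], [0.4, 0, 0, 0, 0, 0, 0]], "squeeze": 10}}

```text
clock: 3.1
position: [0.6024, 0.2343, 0.0667]
ee_rot: [2.618, 1.737, 0.003]
force: [0.9, 0.3, 0.0]
width: 0.703
gripper_force: 0.0
```

```bash
python3 -c "
from h import *
st()
for n in ('top','side'):
  im=grab(n)
  u,v=(185,185) if n=='top' else (259,143)
  cv2.imwrite('pics/k_'+n+'.png',cv2.resize(im['pixels'][v-45:v+45,u-60:u+60,::-1],None,fx=4,fy=4))
a=np.hstack([cv2.imread('pics/k_top.png'),cv2.imread('pics/k_side.png')]);cv2.imwrite('pics/k.png',cv2.resize(a,(800,300)))
"
```

```text
t 3.1 p [0.6024 0.2343 0.0667] psi -22.87 zax [ 0.001  0.001 -1.   ] F [0.85 0.26 0.02] w 64.7 gf 0.0
```

View pics/k.png

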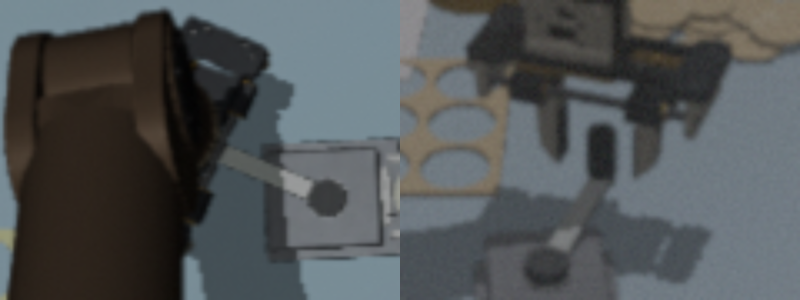

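The side crop shows the knob standing between the two fingers, and the lever is untouched. I'll close on it.

Request:
{"method": "carry_out", "body": {"commands": [[0, 0, 0, 0, 0, 0, 0], [0, 0, 0, 0, 0, 0, 0], [0, 0, 0, 0, 0, 0, 0], [0, 0, 0, 0, 0, 0, 0], [0, 0, 0, 0, 0, 0, 0], [0, 0, 0, 0, 0, 0, 0]], "squeeze": 15}}

```text
clock: 3.8
position: [0.6022, 0.234, 0.0658]
ee_rot: [2.617, 1.737, 0.001]
force: [3.4, -0.4, -0.1]
width: 0.257
gripper_force: 15.0
```

```bash
python3 -c "
from h import *
st()"
```

```text
t 3.8 p [0.6022 0.234  0.0658] psi -22.87 zax [ 0.001  0.    -1.   ] F [ 3.37 -0.36 -0.12] w 23.6 gf 15.0
```

Request:
{"method": "carry_out", "body": {"commands": [[0, 0, -0.2, 0, 0, 0, -0.4], [0, -0.01, -0.29, 0, 0, 0, -0.6], [0, -0.01, -0.29, 0, 0, 0, -0.6], [0, -0.01, -0.29, 0, 0, 0, -0.6], [0, -0.01, -0.29, 0, 0, 0, -0.6], [0, -0.01, -0.29, 0, 0, 0, -0.6], [0, -0.01, -0.29, 0, 0, 0, -0.6], [0, -0.01, -0.29, 0, 0, 0, -0.6]], "squeeze": 20}}

```text
clock: 4.6
position: [0.5478, 0.243, 0.0658]
ee_rot: [2.147, 2.292, 0.002]
force: [5.8, -1.4, -5.1]
width: 0.255
gripper_force: 20.0
```

```bash
python3 -c "
from h import *
st()"
```

```text
t 4.6 p [0.5478 0.243  0.0658] psi 3.74 zax [ 0.002 -0.    -1.   ] F [ 5.84 -1.38 -5.15] w 23.5 gf 20.0
```

Request:
{"method": "carry_out", "body": {"commands": [[0, -0.01, -0.29, 0, 0, 0, -0.6], [0, -0.01, -0.29, 0, 0, 0, -0.6], [0, -0.01, -0.29, 0, 0, 0, -0.6], [0, -0.01, -0.29, 0, 0, 0, -0.6], [0, -0.01, -0.29, 0, 0, 0, -0.6], [0, -0.01, -0.29, 0, 0, 0, -0.6], [0, -0.01, -0.24, 0, 0, 0, -0.5], [0, 0, 0, 0, 0, 0, 0]]}}

```text
clock: 5.4
position: [0.5006, 0.2296, 0.0659]
ee_rot: [1.636, 2.68, 0.002]
force: [8.0, 0.0, -9.4]
width: 0.259
gripper_force: 20.0
```

```bash
python3 -c "
from h import *
st()
for n in ('top','side'):
  im=grab(n)
  u,v=(235,200) if n=='top' else (246,200)
  cv2.imwrite('pics/l_'+n+'.png',cv2.resize(im['pixels'][v-60:v+60,u-80:u+80,::-1],(400,300)))
a=np.hstack([cv2.imread('pics/l_top.png'),cv2.imread('pics/l_side.png')]);cv2.imwrite('pics/l.png',a)
"
```

```text
t 5.4 p [0.5006 0.2296 0.0659] psi 27.2 zax [ 0.002  0.    -1.   ] F [ 7.97  0.04 -9.42] w 23.8 gf 20.0
```

View pics/l.png

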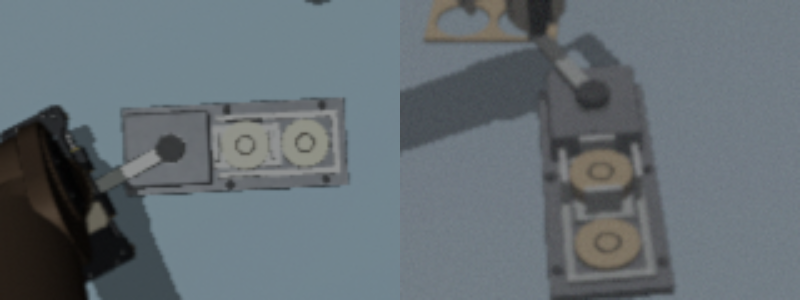

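The disc is on the rest (top crop (305,142)). By arc, the stroke is about 0.87 rad, so I'll nudge to the end stop.

Request:
{"method": "carry_out", "body": {"commands": [[0, 0, -0.1, 0, 0, 0, -0.2], [0, 0, -0.1, 0, 0, 0, -0.2], [0, 0, 0, 0, 0, 0, 0]]}}

```text
clock: 5.8
position: [0.499, 0.2287, 0.066]
ee_rot: [1.583, 2.708, 0.009]
force: [16.1, 4.6, -17.6]
width: 0.257
gripper_force: 20.0
```

```bash
python3 -c "
from h import *
st()"
```

```text
t 5.8 p [0.499  0.2287 0.066 ] psi 29.38 zax [ 0.007  0.002 -1.   ] F [ 16.11   4.63 -17.59] w 23.7 gf 20.0
```

That's the end stop: the force jumped and motion stopped. Now I'll ease it back slowly.

Request:
{"method": "carry_out", "body": {"commands": [[0, 0, 0.1, 0, 0, 0, 0.2], [0, 0, 0.1, 0, 0, 0, 0.2], [0, -0.002, 0.15, 0, 0, 0, 0.3], [0, -0.002, 0.15, 0, 0, 0, 0.3], [0, -0.002, 0.15, 0, 0, 0, 0.3], [0, -0.002, 0.15, 0, 0, 0, 0.3], [0, -0.002, 0.15, 0, 0, 0, 0.3], [0, -0.002, 0.15, 0, 0, 0, 0.3]]}}

```text
clock: 6.6
position: [0.5216, 0.2382, 0.0658]
ee_rot: [1.874, 2.519, 0.001]
force: [5.2, -1.3, -4.7]
width: 0.259
gripper_force: 20.0
```

Request:
{"method": "carry_out", "body": {"commands": [[0, -0.002, 0.15, 0, 0, 0, 0.3], [0, -0.002, 0.15, 0, 0, 0, 0.3], [0, -0.002, 0.15, 0, 0, 0, 0.3], [0, -0.002, 0.15, 0, 0, 0, 0.3], [0, -0.002, 0.15, 0, 0, 0, 0.3], [0, -0.002, 0.15, 0, 0, 0, 0.3], [0, -0.002, 0.15, 0, 0, 0, 0.3], [0, -0.002, 0.15, 0, 0, 0, 0.3]]}}

```text
clock: 7.4
position: [0.5505, 0.2432, 0.0658]
ee_rot: [2.167, 2.274, -0.001]
force: [3.1, -3.4, -0.9]
width: 0.256
gripper_force: 20.0
```

Request:
{"method": "carry_out", "body": {"commands": [[0, -0.002, 0.15, 0, 0, 0, 0.3], [0, -0.002, 0.15, 0, 0, 0, 0.3], [0, -0.002, 0.15, 0, 0, 0, 0.3], [0, -0.002, 0.15, 0, 0, 0, 0.3], [0, -0.002, 0.15, 0, 0, 0, 0.3], [0, -0.002, 0.15, 0, 0, 0, 0.3], [0, -0.002, 0.15, 0, 0, 0, 0.3], [0, -0.002, 0.15, 0, 0, 0, 0.3]]}}

```text
clock: 8.2
position: [0.5797, 0.241, 0.0657]
ee_rot: [-2.424, -1.998, 0.002]
force: [0.0, -5.4, 2.5]
width: 0.257
gripper_force: 20.0
```

```bash
python3 -c "
from h import *
st()"
```

```text
t 8.2 p [0.5797 0.241  0.0657] psi -11.0 zax [-0.001 -0.001 -1.   ] F [ 0.   -5.37  2.47] w 23.6 gf 20.0
```

Request:
{"method": "carry_out", "body": {"commands": [[0, -0.002, 0.15, 0, 0, 0, 0.3], [0, -0.002, 0.15, 0, 0, 0, 0.3], [0, -0.002, 0.15, 0, 0, 0, 0.3], [0, -0.002, 0.15, 0, 0, 0, 0.3], [0, -0.002, 0.15, 0, 0, 0, 0.3], [0, 0, 0.1, 0, 0, 0, 0.2], [0, 0, 0, 0, 0, 0, 0]]}}

```text
clock: 8.9
position: [0.5998, 0.235, 0.0657]
ee_rot: [-2.585, -1.785, 0.003]
force: [-2.3, -4.9, 4.5]
width: 0.257
gripper_force: 20.0
```

```bash
python3 -c "
from h import *
st()"
```

```text
t 8.9 p [0.5998 0.235  0.0657] psi -20.74 zax [-0.002 -0.001 -1.   ] F [-2.26 -4.89  4.52] w 23.6 gf 20.0
```

Request:
{"method": "carry_out", "body": {"commands": [[0, 0, 0.06, 0, 0, 0, 0.1], [0, 0, 0.06, 0, 0, 0, 0.1], [0, 0, 0.06, 0, 0, 0, 0.1], [0, 0, 0.04, 0, 0, 0, 0.1], [0, 0, 0, 0, 0, 0, 0]]}}

```text
clock: 9.4
position: [0.6033, 0.2336, 0.0657]
ee_rot: [-2.617, -1.734, 0.007]
force: [-6.2, -5.5, 8.2]
width: 0.257
gripper_force: 20.0
```

```bash
python3 -c "
from h import *
st()
im=grab('side');P=cloud(im)[130:155,248:272].reshape(-1,3)
im=grab('top');
cv2.imwrite('pics/m.png',cv2.resize(im['pixels'][150:250,160:320,::-1],(640,400)))
"
```

```text
t 9.4 p [0.6033 0.2336 0.0657] psi -22.94 zax [-0.005 -0.    -1.   ] F [-6.21 -5.5   8.18] w 23.7 gf 20.0
```

View pics/m.png

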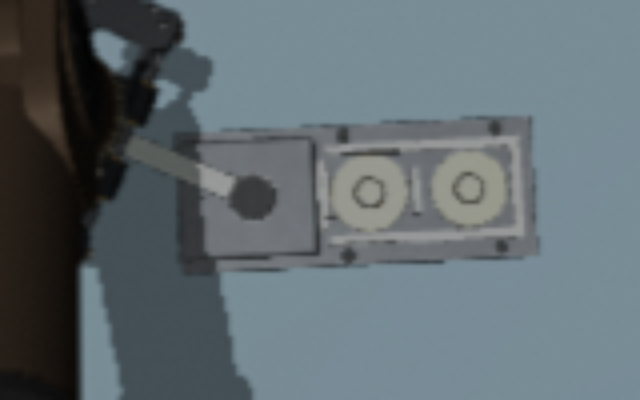

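The force now opposes motion at the original home position, so the lever is home. The fed disc is at crop (469,187). I'll release, lift and travel to the gauge.

Request:
{"method": "carry_out", "body": {"commands": [[0.45, 0, 0, 0, 0, 0, 0], [0.6, 0, 0, 0, 0, 0, 0], [0.8, 0, 0, 0, 0, 0, 0], [0.8, 0, 0, 0, 0, 0, 0], [0.8, 0, 0, -0.6, 0, 0, 0], [0.8, 0, 0, -1, 0, 0, 0], [0.8, 0, 0, -1, 0, 0, 0], [0.8, 0, 0, -1, 0, 0, 0]]}}

```text
clock: 10.3
position: [0.6058, 0.2339, 0.1579]
ee_rot: [2.618, 1.737, 0.001]
force: [-0.8, 0.5, -0.5]
width: 0.797
gripper_force: 0.0
```

Request:
{"method": "carry_out", "body": {"commands": [[0.8, 0, 0, -1, 0, 0, 0], [0.8, -0.5, 0, -1, 0, 0, 0], [0.8, -1, 0.15, -0.5, 0, 0, 0], [0.8, -1, 0.15, 0, 0, 0, 0], [0.8, -1, 0.15, 0, 0, 0, 0], [0.8, -1, 0.15, 0, 0, 0, 0], [0.8, -1, 0.15, 0, 0, 0, 0], [0.8, -1, 0.15, 0, 0, 0, 0]]}}

```text
clock: 11.1
position: [0.563, 0.0745, 0.2195]
ee_rot: [2.618, 1.737, 0.002]
force: [-0.3, 0.3, 0.9]
width: 0.801
gripper_force: 0.0
```

Request:
{"method": "carry_out", "body": {"commands": [[0.8, -1, 0.15, 0, 0, 0, 0], [0.8, -1, 0.15, 0, 0, 0, 0], [0.8, -1, 0.15, 0, 0, 0, 0], [0.8, -1, 0.15, 0, 0, 0, 0], [0.8, -1, 0.15, 0, 0, 0, 0], [0.8, -1, 0.15, 0, 0, 0, 0], [0.8, -1, 0.15, 0, 0, 0, 0], [0.8, -1, 0.15, 0, 0, 0, 0]]}}

```text
clock: 11.9
position: [0.5129, -0.1216, 0.2194]
ee_rot: [2.618, 1.736, 0.002]
force: [0.0, -0.6, -0.1]
width: 0.799
gripper_force: 0.0
```

```bash
python3 -c "
from h import *
st(); plan([.469,-.304,.20],-23,8,.8)
im=grab('side');P=cloud(im)[125:160,240:280].reshape(-1,3)
Q=P[(P[:,2]>.07)&(P[:,2]<.11)]; print('knob',len(Q),cv2.minEnclosingCircle(Q[:,:2].astype(np.float32)))
cv2.imwrite('pics/s2.png',im['pixels'][:,:,::-1])
"
```

```text
t 11.9 p [ 0.5129 -0.1216  0.2194] psi -22.89 zax [ 0.001  0.    -1.   ] F [ 0.03 -0.55 -0.07] w 73.5 gf 0.0
[0.8, -0.93, 0.15, 0.1, 0.0, -0.0, 0.0]
[0.8, -0.93, 0.15, 0.1, 0.0, -0.0, 0.0]
[0.8, -0.93, 0.15, 0.1, 0.0, -0.0, 0.0]
[0.8, -0.93, 0.15, 0.1, 0.0, -0.0, 0.0]
[0.8, -0.93, 0.15, 0.1, 0.0, -0.0, 0.0]
[0.8, -0.93, 0.15, 0.1, 0.0, -0.0, 0.0]
[0.8, -0.93, 0.15, 0.1, 0.0, -0.0, 0.0]
[0.8, -0.93, 0.15, 0.1, 0.0, -0.0, 0.0]
knob 96 ((0.6032986640930176, 0.2321302592754364), 0.013682176358997822)
```

Request:
{"method": "carry_out", "body": {"commands": [[0.8, -0.93, 0.15, 0.1, 0, 0, 0], [0.8, -0.93, 0.15, 0.1, 0, 0, 0], [0.8, -0.93, 0.15, 0.1, 0, 0, 0], [0.8, -0.93, 0.15, 0.1, 0, 0, 0], [0.8, -0.93, 0.15, 0.1, 0, 0, 0], [0.8, -0.93, 0.15, 0.1, 0, 0, 0], [0.8, -0.93, 0.15, 0.1, 0, 0, 0], [0.8, -0.93, 0.15, 0.1, 0, 0, 0]]}}

```text
clock: 12.75
position: [0.4684, -0.3044, 0.1992]
ee_rot: [2.617, 1.736, 0.002]
force: [0.7, 0.1, -0.3]
width: 0.799
gripper_force: 0.0
```

```bash
python3 -c "
from h import *
st(); plan([.469,-.304,.20],-23,1,.8)
for n,w,zl in(('side',(130,155,248,270),.062),('top',(172,195,172,198),.08)):
  im=grab(n);P=cloud(im)[w[0]:w[1],w[2]:w[3]].reshape(-1,3)
  Q=P[(P[:,2]>zl)&(P[:,2]<.11)]; print(n,'knob',len(Q),Q.mean(0),cv2.minEnclosingCircle(Q[:,:2].astype(np.float32)),cv2.minAreaRect(1000*Q[:,:2].astype(np.float32))[0])
  if n=='top': 
    P=cloud(im);print(onplane(im,(160+469/4,150+187/4),.018))
  else: cv2.imwrite('pics/s2.png',cv2.resize(im['pixels'][90:384,100:500,::-1],(800,588)))
"
```

```text
t 12.75 p [ 0.4684 -0.3044  0.1992] psi -22.88 zax [ 0.001 -0.    -1.   ] F [ 0.72  0.08 -0.32] w 73.5 gf 0.0
[0.8, 0.02, 0.01, -0.03, 0.01, -0.0, 0.02]
side knob 129 [0.60450782 0.22699222 0.08440046] ((0.6045474410057068, 0.2309119552373886), 0.014126061461865902) (604.414306640625, 229.913818359375)
top knob 56 [0.60184034 0.23388419 0.09681006] ((0.6021673679351807, 0.23512329161167145), 0.012053404934704304) (601.796875, 233.61154174804688)
[[ 0.56155305 -0.04356878  0.018     ]]
```

View pics/s2.png

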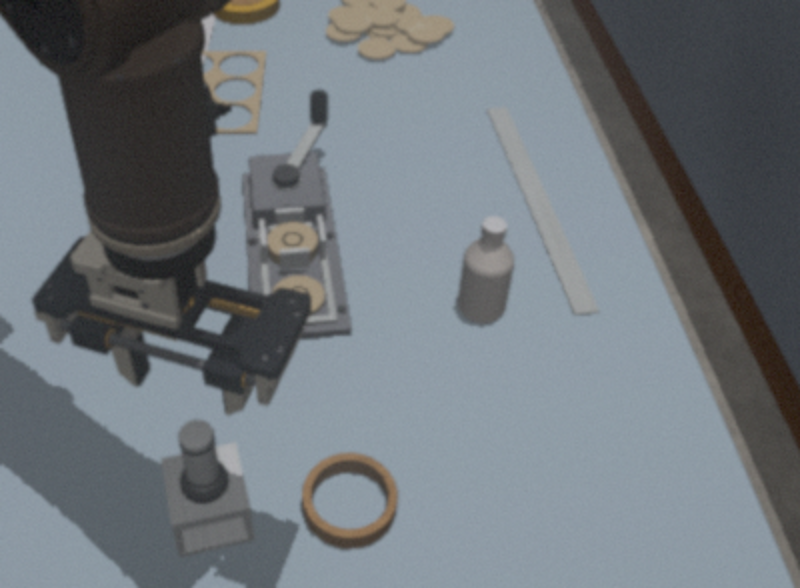

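The knob reads the same as at the start, so the lever is home. The gripper is above the gauge, whose top is at (197,432) in the crop. I'll descend and grip.

Request:
{"method": "carry_out", "body": {"commands": [[0.8, 0, 0, 0.9, 0, 0, 0], [0.8, 0, 0, 0.9, 0, 0, 0], [0.8, 0, 0, 0.9, 0, 0, 0], [0.8, 0, 0, 0.9, 0, 0, 0], [0.7, 0, 0, 0.7, 0, 0, 0], [0.6, 0, 0, 0.4, 0, 0, 0], [0.5, 0, 0, 0, 0, 0, 0], [0.45, 0, 0, 0, 0, 0, 0]], "squeeze": 10}}

```text
clock: 13.65
position: [0.469, -0.3035, 0.0815]
ee_rot: [2.617, 1.737, 0.001]
force: [-1.0, 0.0, 0.8]
width: 0.502
gripper_force: 0.0
```

Request:
{"method": "carry_out", "body": {"commands": [[0.3, 0, 0, 0, 0, 0, 0], [0.2, 0, 0, 0, 0, 0, 0], [0, 0, 0, 0, 0, 0, 0], [0, 0, 0, 0, 0, 0, 0], [0, 0, 0, 0, 0, 0, 0]]}}

```text
clock: 14.15
position: [0.469, -0.3037, 0.0815]
ee_rot: [2.617, 1.737, 0.002]
force: [-0.9, 0.5, 6.8]
width: 0.326
gripper_force: 10.0
```

```bash
python3 -c "
from h import *
st()"
```

```text
t 14.15 p [ 0.469  -0.3037  0.0815] psi -22.87 zax [ 0.001 -0.    -1.   ] F [-0.88  0.5   6.76] w 30.0 gf 10.0
```

Request:
{"method": "carry_out", "body": {"commands": [[0, 0, 0, 0, 0, 0, 0], [0, 0, 0, 0, 0, 0, 0], [0, 0, 0, -0.2, 0, 0, 0], [0, 0, 0, -0.4, 0, 0, 0], [0, 0, 0, -0.6, 0, 0, 0], [0, 0, 0, -0.8, 0, 0, 0], [0, 0, 0, -0.8, 0, 0, 0], [0, 0, 0, -0.8, 0, 0, 0]], "squeeze": 40}}

```text
clock: 14.95
position: [0.4682, -0.3035, 0.172]
ee_rot: [-2.618, -1.737, 0.0]
force: [0.2, 0.8, -3.5]
width: 0.32
gripper_force: 40.0
```

Request:
{"method": "carry_out", "body": {"commands": [[0, 0, 0, -0.6, 0, 0, 0], [0, 0, 0, -0.2, 0, 0, 0], [0, 0, 0, 0, 0, 0, 0], [0, 0, 0, 0, 0, 0, 0]]}}

```text
clock: 15.35
position: [0.4681, -0.3031, 0.1902]
ee_rot: [-2.617, -1.737, 0.001]
force: [-0.4, 0.1, -2.3]
width: 0.323
gripper_force: 40.0
```

Run:
```python
from h import *
st()
im=grab('side'); P=cloud(im)
# gauge lower parts: flange dark & barrel: points in vicinity
p=arm.observe()['position']
M=(abs(P[:,:,0]-p[0])<.03)&(abs(P[:,:,1]-p[1])<.035)&(P[:,:,2]>.075)&(P[:,:,2]<.21)
v,u=np.where(M); print(u.min(),u.max(),v.min(),v.max())
for z in np.arange(.08,.2,.008):
    Q=P[M&(abs(P[:,:,2]-z)<.004)]
    if len(Q)>2: print(z.round(3),len(Q),Q[:,:2].min(0).round(4),Q[:,:2].max(0).round(4),Q[:,0].mean().round(4))
c=im['pixels'][max(0,v.min()-30):v.max()+30,max(0,u.min()-40):u.max()+40,::-1]
print(c.shape,v.min()-30,u.min()-40); cv2.imwrite('pics/g.png',cv2.resize(c,None,fx=4,fy=4)[:600,:800])
```

```text
t 15.35 p [ 0.4681 -0.3031  0.1902] psi -22.86 zax [-0.001  0.001 -1.   ] F [-0.36  0.13 -2.33] w 29.7 gf 40.0
173 210 280 313
0.12 4 [ 0.4661 -0.3084] [ 0.4714 -0.3057] 0.4689
0.136 27 [ 0.4582 -0.315 ] [ 0.4795 -0.3022] 0.4701
0.144 33 [ 0.4605 -0.3149] [ 0.4786 -0.3066] 0.4703
0.152 14 [ 0.4627 -0.3141] [ 0.4791 -0.3079] 0.4716
0.168 36 [ 0.4508 -0.3261] [ 0.4906 -0.3043] 0.4732
0.176 179 [ 0.449  -0.3257] [ 0.491  -0.2942] 0.4684
0.184 45 [ 0.4534 -0.3191] [ 0.4792 -0.305 ] 0.4677
0.192 58 [ 0.4437 -0.3213] [ 0.4836 -0.3021] 0.4642
(93, 117, 3) 250 133
```

View pics/g.png

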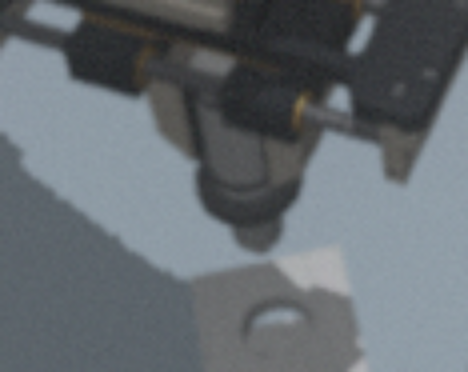

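The gauge hangs upright in the gripper, clear of the stand, with the barrel end at crop (258,245). Next I'll locate the printed ring in both views.

Run:
```python
from h import *
for n,g in(('top',(.5616,-.0436)),('side',(.5616,-.0436))):
    im=grab(n)
    K=im['mtx'];X=np.array(im['R'])@np.array([*g,.018])+im['t'];s=X[:2]/X[2];s=s*(1+float(im['k1'])*(s@s));uv=s*[K[0][0],K[1][1]]+[K[0][2],K[1][2]]
    h,w=384,512; v,u=np.mgrid[:h,:w]; P=onplane(im,np.c_[u.ravel(),v.ravel()],.018).reshape(h,w,3)
    px=im['pixels'].astype(int); hsv=cv2.cvtColor(im['pixels'],cv2.COLOR_RGB2HSV)
    near=np.hypot(P[:,:,0]-g[0],P[:,:,1]-g[1])<.045
    m=(near&(px[:,:,0]-px[:,:,2]>8)).astype(np.uint8)
    cs,_=cv2.findContours(m,cv2.RETR_EXTERNAL,cv2.CHAIN_APPROX_NONE); c=max(cs,key=cv2.contourArea)
    fill=np.zeros_like(m); cv2.drawContours(fill,[c],-1,1,-1)
    Q=P[fill>0]; print(n,uv.round(1),'disc',Q[:,:2].mean(0).round(4),'ext',np.ptp(Q[:,:2],axis=0).round(4),len(Q), 'eqdia',)
    gray=px.sum(2); cen=Q[:,:2].mean(0); rr=np.hypot(P[:,:,0]-cen[0],P[:,:,1]-cen[1])
    bright=np.median(gray[rr<.025]); mm=(rr<.018); wt=np.clip(bright-gray-15,0,None)*mm
    print('  ring',(P[:,:,:2]*wt[...,None]).sum((0,1))/wt.sum(), 'npx',(wt>0).sum(), bright)
    e=cv2.fitEllipse(c); print('  ell',e, onplane(im,e[0],.018).round(4))
st()
```

```text
top [277.3 196.7] disc [ 0.5603 -0.0501] ext [0.0532 0.0441] 166 eqdia
  ring [ 0.56079888 -0.04327913] npx 37 415.0
  ell ((278.7704772949219, 197.074951171875), (12.95998764038086, 17.15390968322754), 15.445456504821777) [[ 0.5605 -0.0483  0.018 ]]
side [247.4 236.9] disc [ 0.5681 -0.0376] ext [0.0592 0.0567] 305 eqdia
  ring [ 0.56448264 -0.04631911] npx 59 415.0
  ell ((249.90817260742188, 235.36331176757812), (16.00310516357422, 26.839191436767578), 102.07798767089844) [[ 0.5675 -0.0394  0.018 ]]
t 15.5 p [ 0.468  -0.3032  0.1899] psi -22.87 zax [-0.001  0.001 -1.   ] F [ 0.32  0.34 -2.07] w 29.3 gf 40.0
```

Request:
{"method": "carry_out", "body": {"commands": [[0, 0.4, -0.02, 0, 0, 0, 0], [0, 0.8, -0.05, 0, 0, 0, 0], [0, 0.9, -0.05, 0, 0, 0, 0], [0, 0.9, -0.05, 0, 0, 0, 0], [0, 0.9, -0.05, 0, 0, 0, 0], [0, 0.9, -0.05, 0, 0, 0, 0], [0, 0.9, -0.05, 0, 0, 0, 0], [0, 0.9, -0.05, 0, 0, 0, 0]]}}

```text
clock: 16.3
position: [0.5243, -0.146, 0.1904]
ee_rot: [-2.617, -1.737, 0.0]
force: [-0.1, 0.2, -1.9]
width: 0.317
gripper_force: 40.0
```

Request:
{"method": "carry_out", "body": {"commands": [[0, 0.9, -0.05, 0, 0, 0, 0], [0, 0.9, -0.05, 0, 0, 0, 0], [0, 0.9, -0.05, 0, 0, 0, 0], [0, 0.9, -0.05, 0.4, 0, 0, 0], [0, 0.6, -0.05, 0.8, 0, 0, 0], [0, 0.2, 0, 0.8, 0, 0, 0], [0, 0, 0, 0.6, 0, 0, 0], [0, 0, 0, 0.2, 0, 0, 0]]}}

```text
clock: 17.1
position: [0.5599, -0.0428, 0.1189]
ee_rot: [-2.615, -1.738, 0.004]
force: [-0.6, 0.4, -3.1]
width: 0.318
gripper_force: 40.0
```

Run:
```python
from h import *
st(); plan([.562,-.0435,.12],-22.87,1,0)
im=grab('side')
K=im['mtx'];p=arm.observe()['position'];X=np.array(im['R'])@np.array([p[0],p[1],p[2]-.07])+im['t'];s=X[:2]/X[2];s=s*(1+float(im['k1'])*(s@s));uv=s*[K[0][0],K[1][1]]+[K[0][2],K[1][2]]
print('tip px',uv)
cv2.imwrite('pics/t.png',cv2.resize(im['pixels'][150:270,170:330,::-1],(800,600),interpolation=cv2.INTER_CUBIC))
```

```text
t 17.1 p [ 0.5599 -0.0428  0.1189] psi -22.8 zax [-0.003  0.    -1.   ] F [-0.57  0.44 -3.11] w 29.3 gf 40.0
[0, 0.01, 0.09, -0.05, -0.03, 0.01, 0.01]
tip px [246.328113   227.35872314]
```

View pics/t.png

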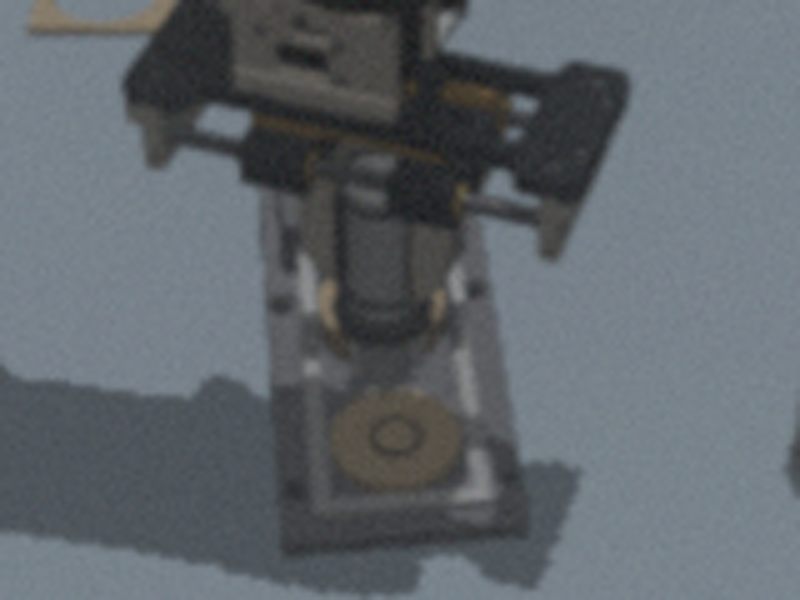

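The side view shows the gauge above the disc, ring at crop (397,436) and barrel end near (380,375). I'll nudge about 2 mm in +x and go down to just above the disc.

Request:
{"method": "carry_out", "body": {"commands": [[0, 0, 0.1, 0, 0, 0, 0], [0, 0, 0, 0.4, 0, 0, 0], [0, 0, 0, 0.4, 0, 0, 0], [0, 0, 0, 0.24, 0, 0, 0], [0, 0, 0, 0, 0, 0, 0]]}}

```text
clock: 17.65
position: [0.5626, -0.045, 0.0936]
ee_rot: [-2.617, -1.736, 0.002]
force: [0.0, -0.8, -2.0]
width: 0.321
gripper_force: 40.0
```

Request:
{"method": "carry_out", "body": {"commands": [[0, 0, 0, 0, 0, 0, 0]]}}

```text
clock: 17.75
position: [0.5633, -0.0452, 0.0946]
ee_rot: [-2.618, -1.737, 0.0]
force: [0.8, 0.0, -1.9]
width: 0.322
gripper_force: 40.0
```

Request:
{"method": "carry_out", "body": {"commands": [[0, 0, 0, 0, 0, 0, 0]]}}

```text
clock: 17.85
position: [0.5636, -0.0451, 0.095]
ee_rot: [2.618, 1.737, 0.001]
force: [-0.0, 0.1, -2.4]
width: 0.324
gripper_force: 40.0
```

Run:
```python
from h import *
st()
f=[]
for i in range(8): arm.get_image('side'); o=arm.observe(); f.append(np.r_[o['force'],o['position']])
print(np.mean(f,0).round(4),np.std(f,0).round(4))
```

```text
t 17.85 p [ 0.5636 -0.0451  0.095 ] psi -22.87 zax [ 0.001 -0.    -1.   ] F [-0.02  0.07 -2.45] w 29.8 gf 40.0
[-0.2144 -0.2652 -2.1889  0.5635 -0.045   0.095 ] [5.562e-01 3.285e-01 4.206e-01 1.000e-04 0.000e+00 1.000e-04]
```

Request:
{"method": "carry_out", "body": {"commands": [[0, 0.02, -0.06, 0.1, 0, 0, 0], [0, 0, 0, 0.12, 0, 0, 0], [0, 0, 0, 0.08, 0, 0, 0], [0, 0, 0, 0, 0, 0, 0], [0, 0, 0, 0, 0, 0, 0]]}}

```text
clock: 18.75
position: [0.562, -0.0439, 0.0871]
ee_rot: [-2.617, -1.737, 0.0]
force: [-0.5, 0.5, -1.5]
width: 0.319
gripper_force: 40.0
```

```bash
cat > f.py <<'E'
from h import *
st()
f=[]
for i in range(8): arm.get_image('side'); o=arm.observe(); f.append(np.r_[o['force'],o['position']])
print(np.mean(f,0).round(4),np.std(f,0).round(4))
E
python3 f.py
```

```text
t 18.75 p [ 0.562  -0.0439  0.0871] psi -22.86 zax [-0.  0. -1.] F [-0.46  0.52 -1.54] w 29.4 gf 40.0
[-0.7229  0.3753 -1.1198  0.5621 -0.044   0.0873] [0.4434 0.6129 0.6563 0.     0.     0.    ]
```

The +1 N step at z = 0.0873 is first contact, as predicted. I'll press about 4.8 mm further.

Request:
{"method": "carry_out", "body": {"commands": [[0, 0, 0, 0.05, 0, 0, 0], [0, 0, 0, 0.05, 0, 0, 0], [0, 0, 0, 0.05, 0, 0, 0], [0, 0, 0, 0.05, 0, 0, 0], [0, 0, 0, 0, 0, 0, 0], [0, 0, 0, 0, 0, 0, 0]]}}

```text
clock: 19.75
position: [0.5623, -0.044, 0.0823]
ee_rot: [2.618, 1.737, 0.0]
force: [-0.8, 0.3, 1.5]
width: 0.324
gripper_force: 40.0
```

```bash
python3 f.py
python3 - <<'E'
from h import *
im=grab('side'); a=cv2.resize(im['pixels'][180:260,200:300,::-1],(400,320),interpolation=cv2.INTER_CUBIC)
im=grab('top'); b=cv2.resize(im['pixels'][150:250,220:345,::-1],(400,320),interpolation=cv2.INTER_CUBIC)
cv2.imwrite('pics/end.png',np.hstack([a,b]))
E
```

```text
t 19.75 p [ 0.5623 -0.044   0.0823] psi -22.86 zax [ 0.  0. -1.] F [-0.75  0.29  1.55] w 29.8 gf 40.0
[-0.8335  0.2671  0.7982  0.5623 -0.044   0.0823] [0.5613 0.3926 0.438  0.     0.     0.    ]
```

View pics/end.png

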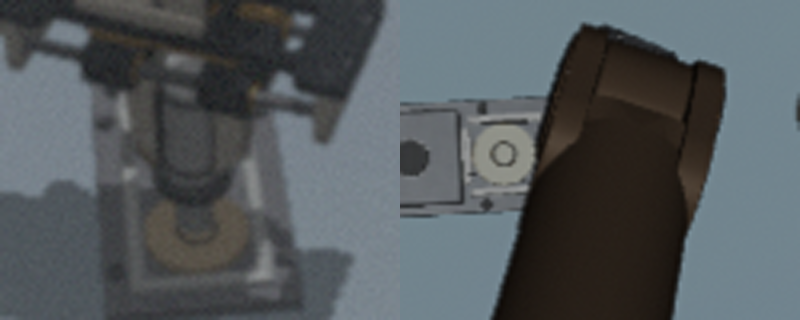

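The measured spring load is 2.99 N, which is the half-way value. The side view shows the tip within the ring (crop (196,235)), with the gauge upright and clear of the rails and walls. I'll hand it in.

```bash
python3 -c "
from cell import arm
print(arm.sign_off())"
```

```text
the job is handed in; nothing more can be done
None
```

The job is handed in: I pulled the lever to its end stop and eased it back home under control, one disc came out onto the rest, and I'm holding the gauge upright on it inside the ring with the plunger about half way in (about 3 N).

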